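Fish the reagent pot out of the deep well

TASK

The reagent pot with the wire bail has been left at the bottom of one of the two deep wells. Take the long hook from its rest, lift the pot out by its bail with the hook (do not touch the pot with the fingers), set it gently, without dropping it, upright on the bottom of the one empty cell of the divided box, unhook it, and hang the hook back on its rest. Leave everything else where it is.

Things in the scene. Friction and masses are not known exactly. Their poses are not given: they have to be found in the camera images.
- pot: The pot to retrieve: white lidded round pot, 40 mm diameter, 30 mm high to its flat lid, about 80 g, with a rigid bail of 5 mm steel wire above the lid (see point pot_bail). Origin: centre of its underside; z up. It starts upright on the floor of one of the two wells, its y axis (along the bail) within 0.3 rad of the block's y.
- pot_bail (a point): Middle of the bail's top, on the wire's centreline, 66 mm above the pot's underside (wire's underside at 63.5 mm). The bail lies in the pot's y-z plane: legs at y = +-17 mm rise upright to 44 mm, then slope in to a level top 8 mm long. A hook passes under it along the pot's x, from either side.
- hook: Long steel hook, 90 g, hanging upright on its rest. Origin: foot of the 8 mm shaft, on its axis; z up the shaft. A 6 mm thick foot, centreline at z = 0, runs 18 mm along the hook's +x and turns up into a 6 mm thick tip with a round top at z = 9 mm; gap between shaft and tip 11 mm.
- hook_collar (a point): On the hook's axis at the underside of its 36 mm diameter, 5 mm thick collar (z = 107 mm in the hook's frame).
- hook_grip (a point): Where to grip the hook, from above with fingers pointing down: middle of its black handle, z = 137 mm in the hook's frame. The handle is 18 mm square (flats facing the hook's x and y) and runs from z = 112 to 162 mm.
- rest: The hook's rest, fixed. Origin: on the table straight below point rest_slot; z up. Two level prongs, tops 130 mm above the table, 8 mm thick, run from x = -22 mm (open end) to a post at x = 30 mm and beyond; the post is no higher than the prongs. Base plate 8 mm thick, x -43 to 67 mm, y +-40 mm.
- rest_slot (a point): Midway in the slot, at the height of the prong tops: the collar point belongs here (0, 0, 130 mm in the rest's frame). The slot is 16 mm wide, open to the rest's -x; prongs 14 mm wide each side. To take the hook: lift it about 10 mm, draw it about 65 mm to the rest's -x; hang it back in reverse.
- block: The well block, fixed: a white upright box 96 mm (x) by 138 mm (y) and 140 mm high with two deep wells open at the top, their centres at y = +33 and -33 mm. Each well is 84 mm (x) by 60 mm (y) inside with 6 mm walls; its floor is 6 mm above the table. The +x wall has an upright sight slot 32 mm wide (z 14 to 126 mm) at each well. Origin: centre of its underside; z up.
- box: The divided box, fixed: grey tray 68 mm (x) by 196 mm (y), 42 mm high, walls and dividers 4 mm thick and all 42 mm high, floor 4 mm above the table; a row of three cells along y, each about 60 by 60 mm inside with centres at y = -64, 0 and +64 mm. Two cells hold a pot each, one is empty. Origin: centre of its underside; z up.
- pad: Thin dark rubber mat, 44 mm square and 2 mm thick, fixed on the floor in the centre of the empty cell (only the empty cell has one). Origin: centre of its underside, on the cell's floor. The pot is to stand on it.
- pot_b: A pot like the first, already in a cell of the box. Origin: centre of its underside. Leave it.
- pot_c: Another pot like it, in another cell of the box. Origin: centre of its underside. Leave it.
- bottle: A small white capped jar without bail, 34 mm diameter, 62 mm high, in the other well. Origin: centre of its underside. Leave it.
- tip_box: Bystander: grey pipette-tip box, 115 x 80 x 50 mm (tips to 56 mm). Origin: centre of its underside.
- flask: Bystander: amber bottle, 60 mm diameter, 125 mm high. Origin: centre of its underside.
- marker: Bystander: marker pen lying on the table, 130 mm long along its x, 15 mm thick. Origin: under its middle.
- dish: Bystander: clear dish, 90 mm diameter, 16 mm high. Origin: centre of its underside.
- timer: Bystander: white timer, 60 x 75 x 18 mm. Origin: centre of its underside.
- tube_rack: Bystander: tube rack, 60 x 150 mm, tubes to 87 mm high. Origin: centre of its underside.
Things that resemble listed ones, but are neither listed nor needed, are in the scene too. Leave any blue or brown look-alike of the pot alone.

How it is judged:
By the outcome, as a careful person would: the job done as asked, in the order asked, and still so for the second after the job is handed in, with the robot touching nothing.
It also fails if it takes over 72 s, if anything falls off the work surface, if the arm or the gripper's body presses on something with over 40 N, if the wrist force passes 120 N, or if a joint passes its speed limit or range.

ROBOT

A 6-joint arm with a two-finger parallel gripper is mounted at the origin on the work surface. World frame = base frame: x ahead of the robot, y to its left, z up, the work surface at z = 0. Lengths are in m, angles in rad, forces in N, time in s.
With the tool pointing down it reaches from about 0.325 to 0.75 m from the base axis. Payload 7.6 kg.
Tool frame: the origin (TCP) lies between the finger pads; the fingertips stand 17 mm ahead of it and the grasp point (between the pads) lies 2 mm behind it (manip.tips_ahead is the distance from the TCP to the fingertips, in m); z points along the fingers, y is the line along which they close (so a half turn about z gives the same grasp; the last joint's range is limited). The gripper opens to 85 mm and grips with 20 to 120 N. Pads are 22 mm wide; open, the fingers measure 114 mm over their backs; the gripper's body (76 mm by 85 mm) begins 54 mm behind the grasp point. The pads swing forward as they close: fully open they stand 13 mm farther back than shut.
Start: joints at [1.112, 0.052, 1.401, -0, 1.689, -0.07], TCP at [0.199, 0.486, 0.248] pointing down, gripper open.
Joint ranges: [-2.9, 2.9], [-0.91, 2.17], [0.12, 2.37], [-1.06, 4.2], [0.26, 2.73], [-2.93, 2.93]. Speed limits (rad/s): [2.57, 2.57, 3.01, 3.14, 3.14, 3.14].

INTERFACE

Orientations are given as a unit quaternion [w, x, y, z].
In Python, from cell import manip gives the robot as it stands.
- The arm moves only by the shell command python3 -m handwheel 'ROWS'. ROWS is a JSON object of lists of equal length, an entry for each row: "delta_pos": the shift along the tool's x, y, z in units of 25 mm (1.0 is 25 mm), a list of three; "twist": the turn, a rotation vector about the tool's x, y, z in units of 6 degrees (1.0 is 6 degrees), a list of three; "jaw": the closure, from -1 (fully open) to 1 (shut). A call has 1 to 20 rows; each row is the pose to reach, as a shift and turn from the pose commanded when the call began, along the tool's axes at that moment; what a row does not reach only later rows make up. A row lasts 1/10 s, in which the tool goes at most 50 mm and 8.59 degrees, less where a joint would pass 70% of its speed; a pose out of reach is approached as far as the arm can. A call with a gripper value outside its range is refused whole. The fingers move at their own pace and stop on an object; the grip force is fixed at half the most. Time passes only in rows, so rows that repeat a pose let the fingers close. It gives the time, the measured TCP pose, the force, the opening and the grip force at its end, in the units of the state.
- manip.read_state(): the state, without advancing time (a new reading comes with each control period).
- manip.capture(name): name is "side" or "top" or "wrist"; returns a dict with "frame" (420x560x3 uint8, red, green, blue), "range_z" (420x560 float32, m along the optical axis (not along the pixel's ray), 0 where there is no reading), "fx", "fy", "cx", "cy" (pixels), "k1" (the pictures are not rectified: a ray, as slopes to the right and down, at radius r is drawn at 1 + k1 r^2 times it, then the intrinsics apply), "rvec" (rotation vector, rad) and "tvec" (3), from world to camera coordinates, as OpenCV has them. Camera axes: x right, y down, z forward; pixel columns grow to the right and rows downward; lengths in m; the calibration is good to about 2 mm. A picture is of the moment at which its call begins.
- manip.close_job(): hands the job in; it is judged then, once.
Trained networks look in a picture, given as the dict that the camera call returned (one of the last four; its "shot" number tells which), for a name from the list of things; names that differ only in an ending like _2 or _b are one class to them, and where a whole thing is asked for, a point or a joint stands for the part that bears it (a point fixed in the world has none). Each returns a list of dicts, best first, with "p" (0 to 1); they miss things now and then, are a little off and sometimes report something else, mostly with a low value. They report only what shows in the picture. A call takes as long as a camera call. They do not tell look-alikes from the thing itself.
- manip.outline_of(thing, picture): "pixels" (420x560 bool, what is visible of it) and "extent" ([left, top, right, bottom] in pixels, round what is visible of it).
The state is a dict: "time_s": time; "joint_positions": joint angles; "dq": joint speeds; "joint_efforts": joint torques, N m; "position": TCP position; "tool_rot": TCP orientation; "ft_force": force on the tool from outside, world axes, zero at the start; "ft_torque": the same for the moment, N m; "gripper_width": finger opening in m; "grasp_force": force on a finger pad.
Only numpy, scipy, OpenCV 4.12 (cv2) and the standard library are available. Lean on these libraries where they do the work, as an engineer would, in place of code of your own. Each camera call takes 0.05 s, during which the arm holds its last target. There are 200 camera calls.

## Working session

There is one attempt and no reset: what is moved stays moved. The work goes in short steps, Python scripts to look and compute and a shell command to move; the robot and the scene stay as the last step left them, time stands still between calls to the robot, and variables do not carry over. Pictures are saved under pics/ and viewed, at most 13 in all, crops included, and the job is handed in when it is done.

```bash
ls; mkdir -p pics; cat > h.py <<'E'
import numpy as np, cv2
from cell import manip
from scipy.spatial.transform import Rotation as R
def save(c,n,box=None,s=1):
    f=c["frame"][...,::-1]
    if box: f=f[box[1]:box[3],box[0]:box[2]]
    cv2.imwrite(f"pics/{n}.png",cv2.resize(np.ascontiguousarray(f),None,fx=s,fy=s,interpolation=cv2.INTER_CUBIC))
def rays(c,uv):
    uv=np.atleast_2d(uv).astype(float).reshape(-1,1,2)
    K=np.array([[c["fx"],0,c["cx"]],[0,c["fy"],c["cy"]],[0,0,1]])
    p=cv2.undistortPoints(uv,K,np.array([c["k1"],0,0,0.])).reshape(-1,2)
    return np.c_[p,np.ones(len(p))]
def world(c,uv,z):
    Rm=cv2.Rodrigues(np.array(c["rvec"],float))[0]
    return (rays(c,uv)*np.asarray(z).reshape(-1,1)-np.array(c["tvec"]).reshape(3))@Rm
def cloud(c,mask):
    v,u=np.nonzero(mask&(c["range_z"]>0))
    return world(c,np.c_[u,v],c["range_z"][v,u]),np.c_[u,v]
def proj(c,P):
    K=np.array([[c["fx"],0,c["cx"]],[0,c["fy"],c["cy"]],[0,0,1]])
    return cv2.projectPoints(np.atleast_2d(P).astype(float),np.array(c["rvec"],float),np.array(c["tvec"],float),K,np.array([c["k1"],0,0,0.]))[0].reshape(-1,2)
def atz(c,uv,z):
    Rm=cv2.Rodrigues(np.array(c["rvec"],float))[0]; t=np.array(c["tvec"]).reshape(3)
    o=-Rm.T@t; d=rays(c,uv)@Rm
    return o+d*((z-o[2])/d[:,2])[:,None]
E
python3 - <<'E'
from h import *
T=manip.capture("top");S=manip.capture("side")
save(T,"top");save(S,"side")
for n,c in(("top",T),("side",S)):
  for k in ["pot","hook","rest","block","box","pad","bottle"]:
    for d in manip.outline_of(k,c)[:5]:
      P,_=cloud(c,d["pixels"]); 
      print(n,k,round(d["p"],2),d["extent"],len(P),np.round(np.median(P,0),3) if len(P) else "",np.round(P.max(0),3) if len(P) else "")
s=manip.read_state();print(s["position"],s["tool_rot"],s["time_s"])
E
```

```text
pics
top pot 0.71 [366.7, 225.9, 382.2, 239.5] 164 [ 0.486 -0.27   0.034] [ 0.505 -0.257  0.077]
top pot 0.7 [277.0, 180.9, 292.2, 192.4] 147 [ 0.614 -0.025  0.03 ] [ 0.634 -0.008  0.07 ]
top pot 0.6 [242.2, 213.2, 254.2, 224.3] 131 [0.527 0.074 0.029] [0.545 0.092 0.069]
top pot 0.47 [388.6, 221.7, 401.9, 234.8] 158 [ 0.494 -0.333  0.035] [ 0.513 -0.318  0.074]
top pot 0.43 [244.2, 173.1, 253.7, 185.0] 162 [0.639 0.082 0.036] [0.66  0.107 0.141]
top hook 0.76 [152.0, 233.3, 173.4, 247.5] 207 [0.458 0.289 0.137] [0.476 0.361 0.188]
top rest 0.78 [155.3, 221.0, 191.3, 260.8] 1098 [0.477 0.283 0.008] [0.53  0.362 0.184]
top block 0.74 [204.3, 151.3, 264.8, 200.5] 2253 [0.641 0.113 0.072] [0.724 0.217 0.146]
top box 0.68 [341.5, 216.7, 410.0, 249.7] 1081 [ 0.489 -0.28   0.007] [ 0.532 -0.176  0.051]
top box 0.59 [132.1, 156.7, 185.9, 182.9] 1300 [0.66  0.335 0.052] [0.701 0.416 0.092]
top box 0.49 [242.5, 171.5, 254.4, 187.8] 159 [0.639 0.081 0.036] [0.66  0.1   0.141]
top box 0.27 [389.2, 222.3, 402.3, 237.6] 168 [ 0.493 -0.333  0.034] [ 0.513 -0.318  0.074]
top pad 0.57 [343.7, 224.1,
[... 654 characters left out ...]
353 [0.457 0.293 0.137] [0.554 0.502 0.19 ]
side rest 0.72 [168.4, 141.5, 212.7, 205.7] 1268 [0.486 0.286 0.012] [0.575 0.478 0.139]
side rest 0.65 [288.5, 282.0, 383.4, 366.1] 2610 [ 0.487 -0.281  0.024] [ 0.556 -0.158  0.074]
side block 0.97 [246.8, 137.2, 304.5, 218.1] 3489 [0.625 0.101 0.099] [0.778 0.265 0.144]
side block 0.24 [409.4, 286.0, 447.7, 316.4] 862 [ 0.68  -0.367  0.018] [ 0.724 -0.324  0.023]
side box 0.87 [288.7, 281.6, 382.2, 365.4] 2473 [ 0.487 -0.282  0.025] [ 0.533 -0.171  0.052]
side pad 0.63 [299.8, 296.4, 321.2, 318.4] 265 [ 0.482 -0.209  0.007] [ 0.503 -0.186  0.043]
[0.19901814 0.48584448 0.24832572] [2.84942141e-05 1.93174809e-01 9.81164354e-01 5.91468769e-05] 0.8
```

```bash
python3 - <<'E'
import cv2,numpy as np
a=cv2.imread("pics/top.png")[130:280,120:420];b=cv2.imread("pics/side.png")[120:380,150:460]
a=cv2.resize(a,(800,400),interpolation=3)
cv2.imwrite("pics/topc.png",a)
cv2.imwrite("pics/sidec.png",cv2.resize(b,(715,600),interpolation=3))
E
```

```text
(no output)
```

View pics/topc.png

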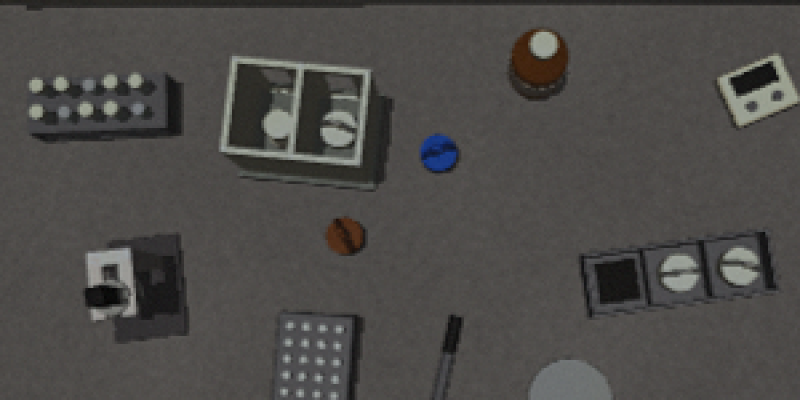

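View pics/sidec.png

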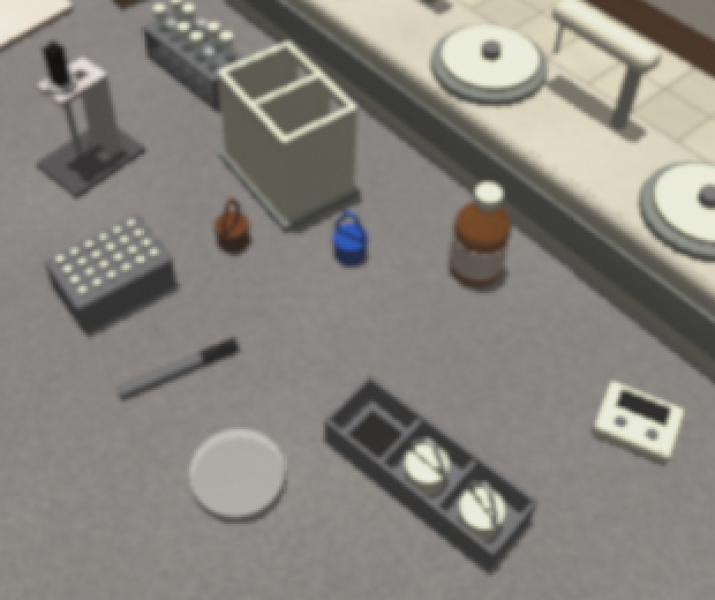

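Candidates for the pot in topc.png:
- In the right-hand well at (338,128): white with a bail. This is my choice.
- In the left-hand well at (277,125): the capped jar, no bail.
- Blue look-alike at (438,153) and brown one at (345,235).
- Boxed pots b and c at (680,272) and (740,266).

The empty cell with the pad is at (617,282) and the hook on its rest is at (100,295). The side view agrees. Next I'll do the coarse fits.

```bash
cat >> h.py <<'E'
def fit(P,zlo,zhi,cen=None,rad=None):
    Q=P[(P[:,2]>zlo)&(P[:,2]<zhi)]
    if cen is not None: Q=Q[np.hypot(*(Q[:,:2]-cen).T)<rad]
    r=cv2.minAreaRect(Q[:,:2].astype(np.float32)); return len(Q),np.round(r[0],4),np.round(r[1],4),round(r[2],1)
def yaw(): 
    x=R.from_quat(np.roll(manip.read_state()["tool_rot"],-1)).as_matrix()[:,0]; return np.degrees(np.arctan2(x[1],x[0]))
def go(p,yawdeg=None):
    s=manip.read_state(); M=R.from_quat(np.roll(s["tool_rot"],-1)).as_matrix()
    d=M.T@(np.array(p)-s["position"])/0.025
    y=yaw() if yawdeg is None else yawdeg; a=np.radians(y)
    D=np.array([[np.cos(a),np.sin(a),0],[np.sin(a),-np.cos(a),0],[0,0,-1]])
    w=R.from_matrix(M.T@D).as_rotvec(degrees=True)/6
    print("delta",np.round(d,3),"twist",np.round(w,3),"t",round(s["time_s"],2),"pos",np.round(s["position"],4),"yaw",round(yaw(),2))
E
python3 - <<'E'
from h import *
T=manip.capture("top");S=manip.capture("side");W=manip.capture("wrist")
al=np.ones((420,560),bool)
for n,c in(("T",T),("S",S)):
  P,_=cloud(c,al)
  print(n,"block",fit(P,.132,.15,(.645,.11),.11))
  print(n,"box",fit(P,.036,.048,(.49,-.28),.115))
  print(n,"rest",fit(P,.122,.133,(.46,.285),.09))
  print(n,"base",fit(P,.004,.012,(.475,.285),.09))
  print(n,"handle",fit(P,.165,.2,(.46,.285),.06))
save(W,"w0")
Rm=cv2.Rodrigues(np.array(W["rvec"],float))[0]; o=-Rm.T@np.array(W["tvec"]).reshape(3)
s=manip.read_state();M=R.from_quat(np.roll(s["tool_rot"],-1)).as_matrix()
print("cam in tool",M.T@(o-s["position"]),"\n",np.round(Rm@M,3),W["fx"],W["k1"])
print(yaw()); go((.46,.28,.36),180)
E
```

```text
T block (552, array([0.6402, 0.1151]), array([0.1386, 0.0968]), 83.8)
T box (343, array([ 0.4877, -0.2755]), array([0.068 , 0.1943]), 8.1)
T rest (263, array([0.4714, 0.2948]), array([0.066 , 0.0448]), 6.9)
T base (654, array([0.4834, 0.2834]), array([0.1536, 0.133 ]), 22.2)
T handle (70, array([0.4575, 0.2939]), array([0.0177, 0.0187]), 14.2)
S block (702, array([0.6398, 0.1178]), array([0.1414, 0.099 ]), 83.7)
S box (796, array([ 0.4858, -0.272 ]), array([0.0699, 0.1972]), 8.1)
S rest (200, array([0.4708, 0.2966]), array([0.0678, 0.0499]), 7.3)
S base (711, array([0.4753, 0.2819]), array([0.1686, 0.1704]), 61.4)
S handle (91, array([0.457 , 0.2948]), array([0.019 , 0.0191]), 12.7)
cam in tool [ 0.08276612  0.00018131 -0.12635767] 
 [[-0.     1.    -0.001]
 [-0.947 -0.    -0.321]
 [-0.321  0.001  0.947]] 373.2236896059714 0.00948460094500602
157.72398719117828
delta [-12.782  -3.661  -4.467] twist [ 1.000e-03  0.000e+00 -3.713e+00] t 0.95 pos [0.199  0.4858 0.2483] yaw 157.72
```

```bash
python3 - <<'E'
from h import *
go((.385,.285,.30),187)
E
```

```text
delta [-9.93  -4.614 -2.067] twist [ 1.000e-03  0.000e+00 -4.879e+00] t 0.95 pos [0.199  0.4858 0.2483] yaw 157.72
```

```bash
python3 -m handwheel '{"delta_pos":[[-9.93,-4.61,-2.07],[-9.93,-4.61,-2.07],[-9.93,-4.61,-2.07],[-9.93,-4.61,-2.07],[-9.93,-4.61,-2.07],[-9.93,-4.61,-2.07],[-9.93,-4.61,-2.07],[-9.93,-4.61,-2.07],[-9.93,-4.61,-2.07],[-9.93,-4.61,-2.07]],"twist":[[0,0,-4.88],[0,0,-4.88],[0,0,-4.88],[0,0,-4.88],[0,0,-4.88],[0,0,-4.88],[0,0,-4.88],[0,0,-4.88],[0,0,-4.88],[0,0,-4.88]],"jaw":[-1,-1,-1,-1,-1,-1,-1,-1,-1,-1]}'
python3 - <<'E'
from h import *
W=manip.capture("wrist");save(W,"w1",None,1)
al=np.ones((420,560),bool)
P,uv=cloud(W,al)
print("rest",fit(P,.122,.1335,(.46,.285),.07))
print("handle",fit(P,.18,.2,(.46,.285),.06))
print("collar",fit(P,.1335,.139,(.46,.285),.05))
np.save("P.npy",P);print(manip.read_state()["joint_positions"]);go((.46,.29,.3))
for d in manip.outline_of("hook",W)[:2]:
  Q,_=cloud(W,d["pixels"]);print(d["p"],d["extent"],len(Q))
  for a,b in((.005,.02),(.02,.04),(.04,.1),(.14,.16),(.16,.185),(.185,.2)):
    q=Q[(Q[:,2]>a)&(Q[:,2]<b)];print(a,b,len(q),np.round(np.median(q,0),4) if len(q) else "", np.round(q.min(0),4) if len(q) else "",np.round(q.max(0),4) if len(q) else "")
E
```

```text
time_s: 1.95
position: [0.3843, 0.2859, 0.2998]
tool_rot: [-0.0, -0.062, 0.998, -0.0]
ft_force: [0.5, -0.2, -0.1]
gripper_width: 0.0854
grasp_force: 0.0
rest (1460, array([0.4701, 0.2981]), array([0.0673, 0.044 ]), 7.3)
handle (565, array([0.4563, 0.2967]), array([0.0184, 0.0179]), 13.9)
collar (658, array([0.4544, 0.2968]), array([0.0318, 0.0353]), 4.2)
[ 5.62463090e-01 -8.45887519e-02  1.43437418e+00  1.41142137e-04
  1.79219706e+00 -1.13250440e+00]
delta [-3.025 -0.213 -0.009] twist [-0.    -0.004  0.   ] t 2.0 pos [0.3843 0.2859 0.2998] yaw -172.88
0.84 [260.7, 222.0, 301.6, 313.3] 2092
0.005 0.02 2 [0.466  0.2981 0.0093] [0.4612 0.2944 0.0088] [0.4707 0.3017 0.0099]
0.02 0.04 38 [0.4537 0.2969 0.0317] [0.4524 0.2936 0.0238] [0.4899 0.3061 0.0395]
0.04 0.1 177 [0.4535 0.2966 0.0721] [0.4524 0.2929 0.0401] [0.4574 0.3006 0.0999]
0.14 0.16 253 [0.4481 0.2956 0.1504] [0.4461 0.2864 0.14  ] [0.4596 0.3068 0.1597]
0.16 0.185 483 [0.4486 0.2955 0.1759] [0.4458 0.2864 0.1602] [0.4665 0.3071 0.185 ]
0.185 0.2 389 [0.4562 0.2969 0.1858] [0.4467 0.287  0.185 ] [0.4659 0.306  0.1872]
0.29 [64.1, 80.3, 161.3, 207.9] 10518
0.005 0.02 494 [0.3708 0.1501 0.0127] [0.327  0.0797 0.005 ] [0.4448 0.1535 0.02  ]
0.02 0.04 798 [0.3743 0.1494 0.0305] [0.3269 0.0788 0.02  ] [0.4452 0.1537 0.04  ]
0.04 0.1 9194 [0.3812 0.1126 0.0508] [0.327 0.068 0.04 ] [0.4451 0.1535 0.0593]
0.14 0.16 0   
0.16 0.185 0   
0.185 0.2 0
```

View pics/w1.png

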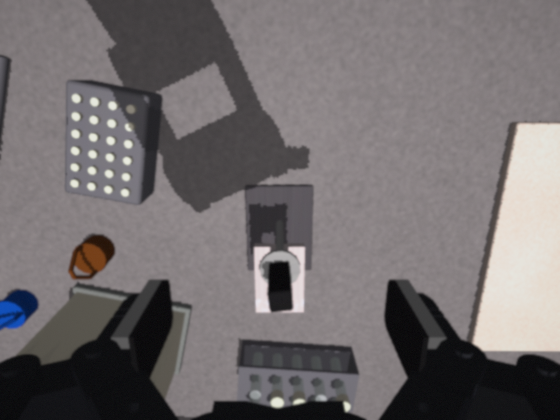

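The wrist view shows the hook handle at (280,285) on its white prongs, which open toward the robot (image up). The post lies behind them and the fingers are at the bottom corners. I'll take one close crop to find the hook's foot.

```bash
python3 - <<'E'
import cv2
f=cv2.imread("pics/w1.png")[180:320,235:325];cv2.imwrite("pics/w1c.png",cv2.resize(f,(385,600),interpolation=3))
from h import *
P=np.load("P.npy")
q=P[(np.hypot(P[:,0]-.4563,P[:,1]-.2967)<.04)&(P[:,2]>.012)&(P[:,2]<.05)]
print(len(q));print(np.round(q[np.argsort(q[:,2])][:60:2],3))
# handle yaw from front-face points
q=P[(abs(P[:,1]-.2967)<.0085)&(P[:,2]>.145)&(P[:,2]<.182)&(P[:,0]<.452)&(P[:,0]>.44)]
print(len(q),np.degrees(np.arctan(np.polyfit(q[:,1],q[:,0],1))))
E
```

```text
116
[[0.49  0.293 0.014]
 [0.488 0.311 0.014]
 [0.488 0.306 0.014]
 [0.488 0.308 0.015]
 [0.489 0.296 0.015]
 [0.491 0.291 0.016]
 [0.491 0.292 0.016]
 [0.488 0.306 0.017]
 [0.49  0.293 0.018]
 [0.488 0.311 0.018]
 [0.489 0.306 0.019]
 [0.49  0.296 0.02 ]
 [0.49  0.291 0.02 ]
 [0.488 0.307 0.021]
 [0.489 0.294 0.021]
 [0.491 0.292 0.021]
 [0.488 0.311 0.022]
 [0.488 0.309 0.023]
 [0.488 0.31  0.023]
 [0.49  0.293 0.023]
 [0.491 0.293 0.024]
 [0.455 0.294 0.024]
 [0.453 0.295 0.024]
 [0.454 0.299 0.025]
 [0.49  0.296 0.025]
 [0.49  0.294 0.025]
 [0.488 0.307 0.026]
 [0.454 0.295 0.026]
 [0.488 0.306 0.027]
 [0.456 0.301 0.027]]
463 [-10.52527045  26.7019515 ]
```

View pics/w1c.png

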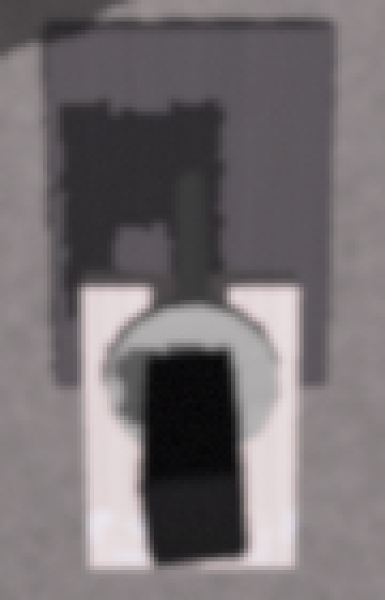

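The foot does not show beside the shaft, so it points away from the robot, behind the shaft. That makes the hook's +x about equal to the rest's +x, with a yaw near 11°. I'll grip with the fingers closing along the hook's x, so the wrist camera sees the hook in profile from the +y side.

```bash
python3 - <<'E'
from h import *
go((.4567,.296,.26),101.5)
E
```

```text
delta [-2.923  0.045  1.593] twist [-3.0000e-03 -3.0000e-03  1.4269e+01] t 2.05 pos [0.3843 0.2858 0.2998] yaw -172.89
```

```bash
python3 -m handwheel '{"delta_pos":[[-2.92,0.05,0.5],[-2.92,0.05,1.59],[-2.92,0.05,1.59],[-2.92,0.05,1.59],[-2.92,0.05,1.59],[-2.92,0.05,1.59],[-2.92,0.05,1.59],[-2.92,0.05,1.59],[-2.92,0.05,1.59],[-2.92,0.05,1.59],[-2.92,0.05,1.59],[-2.92,0.05,1.59],[-2.92,0.05,1.59]],"twist":[[0,0,14.27],[0,0,14.27],[0,0,14.27],[0,0,14.27],[0,0,14.27],[0,0,14.27],[0,0,14.27],[0,0,14.27],[0,0,14.27],[0,0,14.27],[0,0,14.27],[0,0,14.27],[0,0,14.27]],"jaw":[-1,-1,-1,-1,-1,-1,-1,-1,-1,-1,-1,-1,-1]}'
python3 - <<'E'
from h import *
W=manip.capture("wrist")
P,uv=cloud(W,np.ones((420,560),bool))
print("rest",fit(P,.122,.1335,(.46,.29),.06))
print("handle",fit(P,.18,.2,(.46,.29),.04))
print("collar",fit(P,.1335,.139,(.46,.29),.03))
q=P[(abs(P[:,0]-.4563)<.0085)&(P[:,2]>.145)&(P[:,2]<.182)&(abs(P[:,1]-.305)<.005)]
if len(q): print(len(q),np.degrees(np.arctan(np.polyfit(q[:,0],q[:,1],1)[0])))
# foot profile
q=P[(abs(P[:,0]-.465)<.025)&(abs(P[:,1]-.298)<.012)&(P[:,2]<.05)&(P[:,2]>.015)]
for z in np.arange(.016,.05,.004):
  k=q[abs(q[:,2]-z)<.002]; print(round(z,3),len(k),np.round(k.min(0),4) if len(k) else "",np.round(k.max(0),4) if len(k) else "")
go((.4567,.296,.162),101.5)
E
```

```text
time_s: 3.35
position: [0.4572, 0.2955, 0.2602]
tool_rot: [-0.0, 0.632, 0.775, -0.0]
ft_force: [0.5, -0.0, -0.4]
gripper_width: 0.0855
grasp_force: 0.0
rest (3097, array([0.4707, 0.298 ]), array([0.066 , 0.0449]), 7.4)
handle (929, array([0.4571, 0.2971]), array([0.018 , 0.0181]), 14.2)
collar (961, array([0.4569, 0.2992]), array([0.0348, 0.031 ]), 9.1)
481 12.898868357378683
0.016 4 [0.4887 0.3042 0.0153] [0.4894 0.3078 0.0178]
0.02 2 [0.4892 0.3028 0.0202] [0.4894 0.3038 0.0204]
0.024 37 [0.4603 0.2978 0.0222] [0.4898 0.3096 0.026 ]
0.028 52 [0.4537 0.2976 0.026 ] [0.4891 0.3082 0.03  ]
0.032 33 [0.4537 0.2982 0.03  ] [0.4893 0.305  0.0333]
0.036 10 [0.4545 0.2995 0.0345] [0.4887 0.3099 0.0375]
0.04 11 [0.4545 0.2994 0.0383] [0.4891 0.3078 0.0419]
0.044 5 [0.4553 0.3002 0.043 ] [0.4886 0.3093 0.0456]
0.048 3 [0.4886 0.3074 0.0468] [0.4887 0.3087 0.0492]
delta [ 0.027 -0.016  3.932] twist [ 0.    -0.     0.005] t 3.4 pos [0.4572 0.2954 0.2603] yaw 101.53
```

```bash
python3 -m handwheel '{"delta_pos":[[0.06,0,1],[0.06,0,2],[0.06,0,3],[0.06,0,3.6],[0.06,0,3.9],[0.06,0,3.9],[0.06,0,3.9],[0.06,0,3.9],[0.06,0,3.9],[0.06,0,3.9],[0.06,0,3.9],[0.06,0,3.9],[0.06,0,3.9],[0.06,0,3.9]],"twist":[[0,0,-0.33],[0,0,-0.33],[0,0,-0.33],[0,0,-0.33],[0,0,-0.33],[0,0,-0.33],[0,0,-0.33],[0,0,-0.33],[0,0,-0.33],[0,0,-0.33],[0,0,-0.33],[0,0,-0.33],[0,0,-0.33],[0,0,-0.33]],"jaw":[-1,-1,-1,-1,-1,-0.5,0,0.3,0.6,0.8,1,1,1,1]}'
```

```text
time_s: 4.8
position: [0.4573, 0.2969, 0.1637]
tool_rot: [0.0, 0.62, 0.785, 0.001]
ft_force: [0.2, -0.8, 6.3]
gripper_width: 0.0177
grasp_force: 59.0
```

```bash
python3 - <<'E'
from h import *
s=manip.read_state();p=s["position"];a=np.radians(7.4);print(s["joint_positions"],yaw())
q=p+[0,0,.012];go(q);go(q-.075*np.array([np.cos(a),np.sin(a),0]))
E
```

```text
[5.07995986e-01 1.49801197e-01 1.46575925e+00 9.14478490e-05
 1.52454325e+00 2.74761392e-01] 103.36313938329282
delta [ 0.     0.001 -0.48 ] twist [ 0.013 -0.005 -0.   ] t 4.8 pos [0.4573 0.2969 0.1637] yaw 103.36
delta [ 0.312 -2.983 -0.484] twist [ 0.013 -0.005 -0.   ] t 4.8 pos [0.4573 0.2969 0.1637] yaw 103.36
```

```bash
python3 -m handwheel '{"delta_pos":[[0,0,-0.25],[0,0,-0.5],[0,0,-0.5],[0.05,-0.5,-0.5],[0.1,-1,-0.5],[0.16,-1.5,-0.5],[0.21,-2,-0.5],[0.26,-2.5,-0.5],[0.31,-3,-0.5],[0.31,-3,-0.5],[0.31,-3,-2],[0.31,-3,-4],[0.31,-3,-6],[0.31,-3,-7.5],[0.31,-3,-7.5],[0.31,-3,-7.5]],"twist":[[0,0,0],[0,0,0],[0,0,0],[0,0,0],[0,0,0],[0,0,0],[0,0,0],[0,0,0],[0,0,0],[0,0,0],[0,0,0],[0,0,0],[0,0,0],[0,0,0],[0,0,0],[0,0,0]],"jaw":[1,1,1,1,1,1,1,1,1,1,1,1,1,1,1,1]}'
python3 - <<'E'
from h import *
go((.62,.10,.37),86)
W=manip.capture("wrist");save(W,"w2")
E
```

```text
time_s: 6.4
position: [0.3829, 0.287, 0.3505]
tool_rot: [0.0, 0.62, 0.785, 0.001]
ft_force: [-0.4, -0.5, -0.7]
gripper_width: 0.0171
grasp_force: 59.0
delta [-9.468  7.503 -0.776] twist [ 0.01  -0.005  2.892] t 6.4 pos [0.3829 0.287  0.3505] yaw 103.35
```

View pics/w2.png

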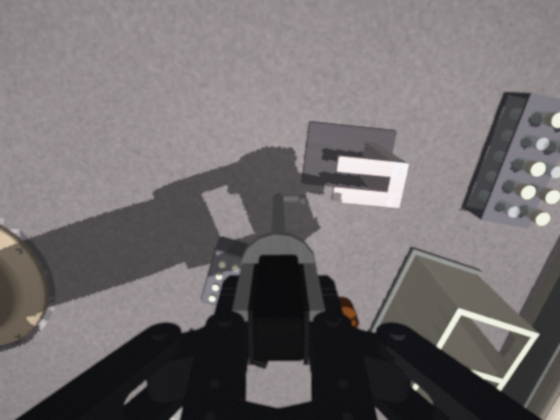

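The hook is held with its foot and tip at (280–305,200), pointing image-right, which is tool +y. Next I'll look straight down into the well.

```bash
python3 - <<'E'
from h import *
go((.637,.0,.33),84)
E
```

```text
delta [-13.514   7.256   0.757] twist [-0.014  0.008  3.226] t 6.45 pos [0.3825 0.2868 0.349 ] yaw 103.35
```

```bash
python3 -m handwheel '{"delta_pos":[[-1.3,0.7,0],[-3,1.6,0.1],[-4.7,2.5,0.2],[-6.4,3.4,0.3],[-8.1,4.3,0.4],[-9.8,5.2,0.5],[-11.5,6.1,0.6],[-12.8,6.8,0.7],[-13.5,7.25,0.8],[-13.5,7.25,0.8],[-13.5,7.25,0.8],[-13.5,7.25,0.8],[-13.5,7.25,0.8]],"twist":[[0,0,0.4],[0,0,0.8],[0,0,1.2],[0,0,1.6],[0,0,2],[0,0,2.4],[0,0,2.8],[0,0,3.2],[0,0,3.2],[0,0,3.2],[0,0,3.2],[0,0,3.2],[0,0,3.2]],"jaw":[1,1,1,1,1,1,1,1,1,1,1,1,1]}'
python3 - <<'E'
from h import *
W=manip.capture("wrist");save(W,"w3",(130,0,430,225),2.6)
P,uv=cloud(W,np.ones((420,560),bool)); np.savez("w3.npz",P=P,uv=uv)
print("block",fit(P,.134,.146,(.64,.11),.1))
for d in manip.outline_of("pot",W)[:4]:
  Q,_=cloud(W,d["pixels"]);print(d["p"],d["extent"],np.round(np.median(Q,0),4))
q=P[(np.hypot(P[:,0]-.637,P[:,1]-.083)<.045)]
b=q[(q[:,2]>.045)&(q[:,2]<.085)]; l=q[(q[:,2]>.03)&(q[:,2]<.041)]
print(len(b),len(l),"lid",cv2.minEnclosingCircle(l[:,:2].astype(np.float32)),np.median(l,0))
for z in np.arange(.045,.085,.004):
  k=b[abs(b[:,2]-z)<.002]; print(round(z,3),len(k),*(np.round(f(k,axis=0),4) for f in(np.mean,np.min,np.max)) if len(k) else "")
print(cv2.minAreaRect(b[b[:,2]>.05][:,:2].astype(np.float32)))
t=b[b[:,2]>.066]; print("top",len(t),t.mean(0),cv2.minAreaRect(t[:,:2].astype(np.float32)))
s=manip.read_state();print(s["position"],yaw())
E
```

```text
time_s: 7.75
position: [0.6362, 0.0014, 0.3306]
tool_rot: [0.0, 0.742, 0.671, 0.0]
ft_force: [-0.1, -0.4, -0.6]
gripper_width: 0.0174
grasp_force: 58.8
block (4025, array([0.6373, 0.096 ]), array([0.0931, 0.097 ]), 83.9)
0.95 [155.1, 75.5, 197.9, 113.4] [0.5304 0.0799 0.0307]
0.83 [258.0, 61.1, 292.7, 97.7] [0.642  0.0872 0.037 ]
0.74 [241.0, 192.9, 316.0, 363.7] [0.6371 0.0095 0.3337]
0.58 [247.1, 153.8, 281.7, 195.5] [ 0.6182 -0.0168  0.0307]
847 1045 lid ((0.6368722915649414, 0.08297519385814667), 0.04489393159747124) [0.64079209 0.08774137 0.0367765 ]
0.045 18 [0.6107 0.0698 0.0454] [0.5949 0.056  0.045 ] [0.6765 0.0979 0.0464]
0.049 68 [0.625  0.1062 0.0495] [0.5931 0.0679 0.047 ] [0.6666 0.1182 0.0509]
0.053 43 [0.6333 0.0979 0.0526] [0.5933 0.0679 0.051 ] [0.6705 0.1169 0.0548]
0.057 99 [0.6336 0.0673 0.0573] [0.5935 0.0521 0.0552] [0.678  0.1031 0.059 ]
0.061 105 [0.6322 0.0996 0.0611] [0.5932 0.0552 0.059 ] [0.6765 0.1183 0.063 ]
0.065 46 [0.6273 0.0896 0.0648] [0.5937 0.0741 0.063 ] [0.6708 0.1138 0.0669]
0.069 79 [0.6345 0.0758 0.0694] [0.5934 0.0521 0.067 ] [0.6767 0.1183 0.071 ]
0.073 182 [0.633  0.0895 0.073 ] [0.5934 0.0525 0.0711] [0.6711 0.1182 0.075 ]
0.077 41 [0.6226 0.0888 0.0761] [0.5932 0.0734 0.075 ] [0.6682 0.1164 0.0789]
0.081 53 [0.6295 0.0782 0.0818] [0.5932 0.052  0.0791] [0.6777 0.1182 0.083 ]
0.085 113 [0.6321 0.0859 0.0839] [0.5933 0.0527 0.083 ] [0.6714 0.1182 0.085 ]
((0.6371361613273621, 0.08537305146455765), (0.06015540286898613, 0.08535649627447128), 84.14613342285156)
top 475 [0.63166124 0.08498113 0.07615367] ((0.6370150446891785, 0.08538437634706497), (0.060154322534799576, 0.08498133718967438), 84.14076232910156)
[0.63627652 0.0011919  0.330802  ] 84.22602870824137
```

View pics/w3.png

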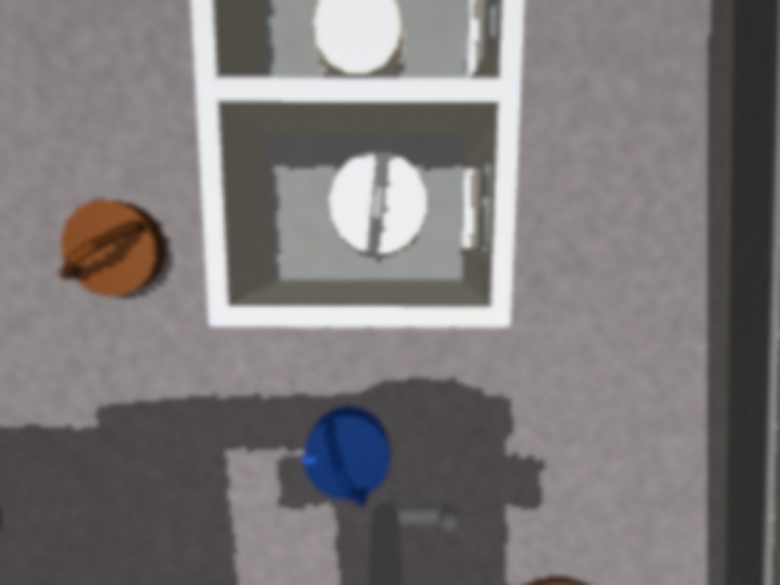

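The centre well holds the white pot at crop (378,204), with its bail running near-vertically. The jar is in the well above it, brown is at (110,248), blue is at (348,453), and the held hook's foot is at (385–455,518).

```bash
python3 - <<'E'
from h import *
d=np.load("w3.npz");P=d["P"];uv=d["uv"]
q=P[np.hypot(P[:,0]-.641,P[:,1]-.0875)<.024]
l=q[(q[:,2]>.0335)&(q[:,2]<.0395)]; print("lid",len(l),cv2.minEnclosingCircle(l[:,:2].astype(np.float32)),l.mean(0))
b=q[(q[:,2]>.044)&(q[:,2]<.08)]
print("bail",len(b),b.mean(0),b.min(0),b.max(0)); (vx,vy,x0,y0)=cv2.fitLine(b[:,:2].astype(np.float32),2,0,.01,.01).ravel(); print(np.degrees(np.arctan2(vy,vx)),x0,y0)
t=b[b[:,2]>.066]; print(len(t),t.mean(0),t.min(0),t.max(0))
s=manip.read_state();tc=s["position"]
M=R.from_quat(np.roll(s["tool_rot"],-1)).as_matrix()
L=(P-tc)@M  # tool frame
f=L[(abs(L[:,0])<.02)&(abs(L[:,1])<.03)&(L[:,2]>.06)&(L[:,2]<.15)]
for a,b2 in((.06,.09),(.09,.115),(.115,.125),(.125,.13),(.13,.136),(.136,.142)):
  k=f[(f[:,2]>a)&(f[:,2]<b2)]; print(a,len(k),np.round(k.mean(0),4) if len(k) else "",np.round(k.min(0),4) if len(k) else "",np.round(k.max(0),4) if len(k) else "")
E
```

```text
lid 936 ((0.6419893503189087, 0.08674195408821106), 0.019903352484107018) [0.64202584 0.08692977 0.0367578 ]
bail 195 [0.64200585 0.08698286 0.06679749] [0.63586252 0.06791506 0.05042437] [0.64764049 0.10522688 0.0765592 ]
77.50729 0.64200586 0.08698286
113 [0.6419586  0.08688109 0.07256372] [0.63800125 0.07617026 0.0662272 ] [0.64572125 0.09716095 0.0765592 ]
0.06 182 [ 0.0033 -0.0001  0.0781] [ 0.0004 -0.0039  0.0659] [0.0044 0.0039 0.09  ]
0.09 153 [ 0.0032 -0.      0.1018] [ 0.0003 -0.0041  0.09  ] [0.0046 0.0038 0.115 ]
0.115 47 [ 0.0033 -0.0003  0.1201] [ 0.0018 -0.0037  0.1152] [0.0043 0.0033 0.1247]
0.125 23 [ 0.0033 -0.0002  0.1277] [ 0.0018 -0.0038  0.1251] [0.0045 0.0034 0.13  ]
0.13 85 [0.0016 0.0121 0.1327] [-0.0028 -0.0039  0.1302] [0.0043 0.0203 0.1358]
0.136 153 [0.0014 0.0091 0.138 ] [-0.0022 -0.0039  0.1362] [0.004  0.0205 0.1406]
```

```bash
python3 - <<'E'
from h import *
go((.6108,.0938,.33),77.5)
E
```

```text
delta [ 3.583 -1.387  0.032] twist [ 0.006 -0.002  1.121] t 7.85 pos [0.6363 0.0012 0.3308] yaw 84.23
```

```bash
python3 -m handwheel '{"delta_pos":[[0.8,-0.3,0],[1.8,-0.7,0],[2.8,-1.1,0],[3.4,-1.35,0],[3.58,-1.39,0],[3.58,-1.39,0],[3.58,-1.39,0],[3.58,-1.39,0]],"twist":[[0,0,0.4],[0,0,0.8],[0,0,1.12],[0,0,1.12],[0,0,1.12],[0,0,1.12],[0,0,1.12],[0,0,1.12]],"jaw":[1,1,1,1,1,1,1,1]}'
python3 - <<'E'
from h import *
go((.6108,.0938,.193),77.5)
E
```

```text
time_s: 8.65
position: [0.6114, 0.092, 0.3301]
tool_rot: [0.0, 0.781, 0.625, -0.0]
ft_force: [0.1, -0.4, -0.9]
gripper_width: 0.0175
grasp_force: 58.9
delta [ 0.067 -0.04   5.486] twist [-0.001  0.002 -0.02 ] t 8.65 pos [0.6114 0.092  0.3301] yaw 77.38
```

```bash
python3 -m handwheel '{"delta_pos":[[0.07,-0.04,0.5],[0.07,-0.04,1.2],[0.07,-0.04,2],[0.07,-0.04,2.8],[0.07,-0.04,3.5],[0.07,-0.04,4.1],[0.07,-0.04,4.6],[0.07,-0.04,5],[0.07,-0.04,5.3],[0.07,-0.04,5.48],[0.07,-0.04,5.48],[0.07,-0.04,5.48]],"twist":[[0,0,0],[0,0,0],[0,0,0],[0,0,0],[0,0,0],[0,0,0],[0,0,0],[0,0,0],[0,0,0],[0,0,0],[0,0,0],[0,0,0]],"jaw":[1,1,1,1,1,1,1,1,1,1,1,1]}'
python3 - <<'E'
from h import *
W=manip.capture("wrist");save(W,"w4",(220,60,360,240),3.3)
go((.642-.0095*.976,.0869+.0095*.216,.193),77.5)
E
```

```text
time_s: 9.85
position: [0.6108, 0.095, 0.1939]
tool_rot: [0.0, 0.78, 0.626, 0.0]
ft_force: [0.9, 0.1, -1.6]
gripper_width: 0.0171
grasp_force: 58.9
delta [-0.047  0.907  0.045] twist [ 0.012 -0.005 -0.008] t 9.9 pos [0.6109 0.095  0.1941] yaw 77.45
```

View pics/w4.png

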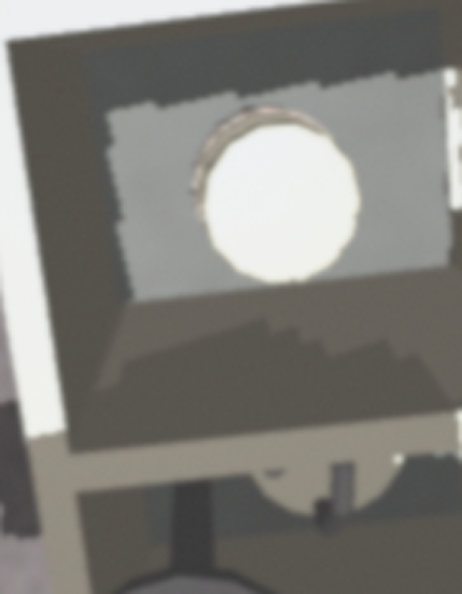

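The wall edge hides part of the hook. The shaft shows at (190,520), the tip end at (275,470), and the bail to its right at (343,485) with a clear gap. Advancing.

```bash
python3 -m handwheel '{"delta_pos":[[-0.05,0.15,0.04],[-0.05,0.3,0.04],[-0.05,0.45,0.04],[-0.05,0.6,0.04],[-0.05,0.75,0.04],[-0.05,0.88,0.04],[-0.05,0.91,0.04],[-0.05,0.91,0.04],[-0.05,0.91,0.04]],"twist":[[0,0,0],[0,0,0],[0,0,0],[0,0,0],[0,0,0],[0,0,0],[0,0,0],[0,0,0],[0,0,0]],"jaw":[1,1,1,1,1,1,1,1,1]}'
python3 - <<'E'
from h import *
go((.642-.0095*.976,.0869+.0095*.216,.193),77.5)
E
```

```text
time_s: 10.8
position: [0.6324, 0.0888, 0.1923]
tool_rot: [-0.0, 0.78, 0.626, -0.0]
ft_force: [-1.2, -0.2, -1.9]
gripper_width: 0.0174
grasp_force: 58.9
delta [ 0.009  0.01  -0.028] twist [-0.001 -0.    -0.009] t 10.8 pos [0.6324 0.0888 0.1923] yaw 77.45
```

```bash
python3 -m handwheel '{"delta_pos":[[0,0,-0.1],[0,0,-0.2],[0,0,-0.3],[0,0,-0.38],[0,0,-0.46],[0,0,-0.54],[0,0,-0.62],[0,0,-0.7],[0,0,-0.8],[0,0,-0.9],[0,0,-1],[0,0,-1.1],[0,0,-1.2],[0,0,-1.2],[0,0,-1.2]],"twist":[[0,0,0],[0,0,0],[0,0,0],[0,0,0],[0,0,0],[0,0,0],[0,0,0],[0,0,0],[0,0,0],[0,0,0],[0,0,0],[0,0,0],[0,0,0],[0,0,0],[0,0,0]],"jaw":[1,1,1,1,1,1,1,1,1,1,1,1,1,1,1]}'
python3 - <<'E'
from h import *
W=manip.capture("wrist");T=manip.capture("top");save(W,"w5",(220,60,360,240),3.3)
for c in(W,T):
  P,uv=cloud(c,np.ones((420,560),bool))
  q=P[(np.hypot(P[:,0]-.642,P[:,1]-.0869)<.016)&(P[:,2]>.032)&(P[:,2]<.066)]
  print(len(q),np.round(np.percentile(q[:,2],[5,25,50,75,95]),4) if len(q) else "")
E
```

```text
time_s: 12.3
position: [0.6325, 0.0888, 0.2223]
tool_rot: [-0.0, 0.78, 0.626, 0.0]
ft_force: [-0.1, -0.3, -1.4]
gripper_width: 0.0172
grasp_force: 58.9
409 [0.0503 0.0511 0.0516 0.052  0.0528]
16 [0.0459 0.0478 0.0493 0.0509 0.0535]
```

View pics/w5.png

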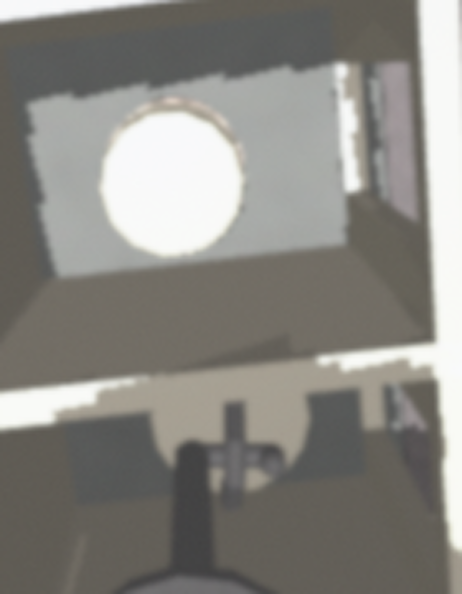

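Hooked: in the crop the wire (235,450) lies between the shaft and the tip (270,460), and the lid depth is up 15 mm. I'll lift straight up, then carry across without turning, overshooting so the camera looks straight down on the empty cell.

```bash
python3 -m handwheel '{"delta_pos":[[0,0,-0.15],[0,0,-0.45],[0,0,-0.85],[0,0,-1.35],[0,0,-1.85],[0,0,-2.35],[0,0,-2.85],[0,0,-3.35],[0,0,-3.85],[0,0,-4.35],[0,0,-4.8],[0,0,-5.2],[0,0,-5.5],[0,0,-5.7],[0,0,-5.8],[0,0,-5.8],[0,0,-5.8]],"twist":[[0,0,0],[0,0,0],[0,0,0],[0,0,0],[0,0,0],[0,0,0],[0,0,0],[0,0,0],[0,0,0],[0,0,0],[0,0,0],[0,0,0],[0,0,0],[0,0,0],[0,0,0],[0,0,0],[0,0,0]],"jaw":[1,1,1,1,1,1,1,1,1,1,1,1,1,1,1,1,1]}'
python3 - <<'E'
from h import *
W=manip.capture("wrist");P,uv=cloud(W,np.ones((420,560),bool))
s=manip.read_state();M=R.from_quat(np.roll(s["tool_rot"],-1)).as_matrix();L=(P-s["position"])@M
k=L[(abs(L[:,0])<.03)&(abs(L[:,1]-.0095)<.03)&(L[:,2]>.165)&(L[:,2]<.18)];print(len(k),np.round(k.mean(0),4),np.round(k.min(0),4),np.round(k.max(0),4))
go((.46,-.30,.367))
E
```

```text
time_s: 14.1
position: [0.6325, 0.0888, 0.3667]
tool_rot: [-0.0, 0.78, 0.626, -0.0]
ft_force: [0.2, 0.1, -2.2]
gripper_width: 0.0171
grasp_force: 58.9
1230 [0.0043 0.0094 0.171 ] [-0.019  -0.0101  0.1655] [0.02   0.0289 0.1796]
delta [-1.6678e+01 -3.3520e+00 -6.0000e-03] twist [-0.009  0.002 -0.   ] t 14.15 pos [0.6324 0.0888 0.3667] yaw 77.44
```

```bash
python3 -m handwheel '{"delta_pos":[[-0.15,-0.03,0],[-0.5,-0.1,0],[-1,-0.2,0],[-1.65,-0.33,0],[-2.5,-0.5,0],[-3.5,-0.7,0],[-4.6,-0.92,0],[-5.8,-1.17,0],[-7.1,-1.43,0],[-8.4,-1.69,0],[-9.7,-1.95,0],[-11,-2.21,0],[-12.2,-2.45,0],[-13.3,-2.67,0],[-14.3,-2.87,0],[-15.15,-3.04,0],[-15.8,-3.17,0],[-16.3,-3.27,0],[-16.58,-3.33,0],[-16.68,-3.35,0]],"twist":[[0,0,0],[0,0,0],[0,0,0],[0,0,0],[0,0,0],[0,0,0],[0,0,0],[0,0,0],[0,0,0],[0,0,0],[0,0,0],[0,0,0],[0,0,0],[0,0,0],[0,0,0],[0,0,0],[0,0,0],[0,0,0],[0,0,0],[0,0,0]],"jaw":[1,1,1,1,1,1,1,1,1,1,1,1,1,1,1,1,1,1,1,1]}'
python3 - <<'E'
from h import *
W=manip.capture("wrist");save(W,"w6")
P,uv=cloud(W,np.ones((420,560),bool)); np.save("w6.npy",P)
print("box",fit(P,.036,.047,(.487,-.274),.12))
for d in manip.outline_of("pad",W)[:2]:
  Q,_=cloud(W,d["pixels"]);Q=Q[abs(Q[:,2]-.006)<.006];print(d["p"],d["extent"],fit(Q,-1,1))
s=manip.read_state();M=R.from_quat(np.roll(s["tool_rot"],-1)).as_matrix();L=(P-s["position"])@M
k=L[(abs(L[:,0])<.03)&(abs(L[:,1]-.0095)<.03)&(L[:,2]>.165)&(L[:,2]<.178)];print(len(k),np.round(k.mean(0),4),cv2.minEnclosingCircle(k[:,:2].astype(np.float32)))
# rim of empty cell
q=P[(P[:,2]>.036)&(P[:,2]<.048)&(np.hypot(P[:,0]-.479,P[:,1]+.2106)<.05)]
print(cv2.minAreaRect(q[:,:2].astype(np.float32)))
go(s["position"])
E
```

```text
time_s: 16.15
position: [0.4596, -0.3006, 0.3673]
tool_rot: [0.0, 0.78, 0.625, 0.0]
ft_force: [0.3, -0.3, -1.6]
gripper_width: 0.0171
grasp_force: 58.8
box (1825, array([ 0.4879, -0.2738]), array([0.0679, 0.1958]), 8.0)
0.86 [258.5, 53.4, 300.4, 98.6] (1337, array([ 0.4801, -0.213 ]), array([0.0441, 0.045 ]), 7.1)
1197 [0.0019 0.009  0.1711] ((-0.0022272877395153046, 0.008901063352823257), 0.02014976367354393)
((0.4800538122653961, -0.21777543425559998), (0.06793197244405746, 0.08269035816192627), 7.9261298179626465)
delta [0. 0. 0.] twist [ 0.001 -0.002 -0.   ] t 16.25 pos [ 0.4601 -0.3     0.3673] yaw 77.44
```

View pics/w6.png

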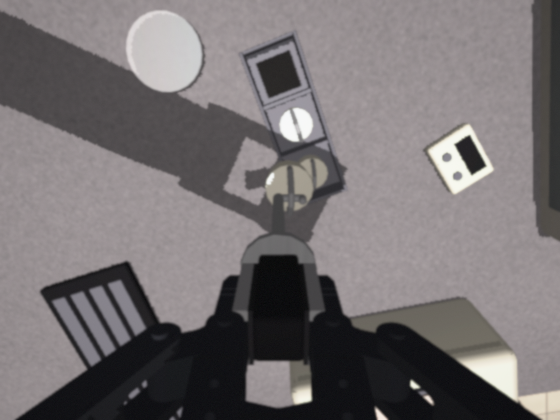

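The wrist view shows the empty cell with its pad at (279,75), pots b and c at (296,124) and (315,170), and the carried pot hanging upright at (290,188).

```bash
python3 - <<'E'
from h import *
go((.4713,-.2076,.27),77.45)
E
```

```text
delta [ 3.704 -0.365  3.892] twist [ 0.001 -0.002 -0.001] t 16.25 pos [ 0.4601 -0.3     0.3673] yaw 77.44
```

```bash
python3 -m handwheel '{"delta_pos":[[0.1,-0.01,0],[0.4,-0.04,0],[0.85,-0.08,0],[1.4,-0.14,0],[2,-0.2,0.1],[2.6,-0.26,0.3],[3.1,-0.31,0.6],[3.45,-0.34,1],[3.65,-0.36,1.5],[3.7,-0.365,2],[3.7,-0.365,2.5],[3.7,-0.365,3],[3.7,-0.365,3.4],[3.7,-0.365,3.7],[3.7,-0.365,3.85],[3.7,-0.365,3.89],[3.7,-0.365,3.89],[3.7,-0.365,3.89],[3.7,-0.365,3.89],[3.7,-0.365,3.89]],"twist":[[0,0,0],[0,0,0],[0,0,0],[0,0,0],[0,0,0],[0,0,0],[0,0,0],[0,0,0],[0,0,0],[0,0,0],[0,0,0],[0,0,0],[0,0,0],[0,0,0],[0,0,0],[0,0,0],[0,0,0],[0,0,0],[0,0,0],[0,0,0]],"jaw":[1,1,1,1,1,1,1,1,1,1,1,1,1,1,1,1,1,1,1,1]}'
python3 - <<'E'
from h import *
for n in("wrist","side","top"):
  W=manip.capture(n);P,uv=cloud(W,np.ones((420,560),bool))
  s=manip.read_state()
  k=P[(np.hypot(P[:,0]-.48,P[:,1]+.212)<.035)&(abs(P[:,2]-.099)<.006)]
  print(n,len(k),np.round(k.mean(0),4) if len(k) else "",cv2.minEnclosingCircle(k[:,:2].astype(np.float32)) if len(k) else "")
  if n!="wrist": print(fit(P,.036,.047,(.487,-.274),.12))
go((.4713,-.2076,.21),77.45)
E
```

```text
time_s: 18.25
position: [0.4714, -0.2078, 0.2703]
tool_rot: [0.0, 0.78, 0.626, 0.0]
ft_force: [0.2, -0.2, -1.7]
gripper_width: 0.0174
grasp_force: 58.8
wrist 1224 [ 0.4817 -0.2057  0.0994] ((0.4809105694293976, -0.2094845026731491), 0.019974611699581146)
side 225 [ 0.4762 -0.2104  0.0992] ((0.4783293306827545, -0.20924323797225952), 0.02026442252099514)
(746, array([ 0.4861, -0.2724]), array([0.0708, 0.1967]), 8.3)
top 7 [ 0.4879 -0.1962  0.0964] ((0.4872094988822937, -0.1969834864139557), 0.008907630108296871)
(55, array([ 0.4796, -0.2084]), array([0.0646, 0.0593]), 7.3)
delta [ 0.008 -0.003  2.404] twist [ 0.002 -0.    -0.001] t 18.4 pos [ 0.4713 -0.2078  0.2701] yaw 77.44
```

```bash
python3 -m handwheel '{"delta_pos":[[-0.08,0,0.15],[-0.08,0,0.45],[-0.08,0,0.8],[-0.08,0,1.15],[-0.08,0,1.5],[-0.08,0,1.8],[-0.08,0,2.05],[-0.08,0,2.2],[-0.08,0,2.3],[-0.08,0,2.37],[-0.08,0,2.42],[-0.08,0,2.47],[-0.08,0,2.51],[-0.08,0,2.55],[-0.08,0,2.6],[-0.08,0,2.7],[-0.08,0,2.8],[-0.08,0,2.9],[-0.08,0,2.95],[-0.08,0,2.95]],"twist":[[0,0,0],[0,0,0],[0,0,0],[0,0,0],[0,0,0],[0,0,0],[0,0,0],[0,0,0],[0,0,0],[0,0,0],[0,0,0],[0,0,0],[0,0,0],[0,0,0],[0,0,0],[0,0,0],[0,0,0],[0,0,0],[0,0,0],[0,0,0]],"jaw":[1,1,1,1,1,1,1,1,1,1,1,1,1,1,1,1,1,1,1,1]}'
python3 - <<'E'
from h import *
W=manip.capture("wrist");save(W,"w7",(200,60,360,240),3.2);P,uv=cloud(W,np.ones((420,560),bool))
k=P[(np.hypot(P[:,0]-.48,P[:,1]+.212)<.026)&(abs(P[:,2]-.037)<.006)]
k=k[abs(k[:,2]-np.median(k[:,2]))<.003]
print(len(k),np.round(k.mean(0),4),cv2.minEnclosingCircle(k[:,:2].astype(np.float32)))
A=np.c_[k[:,:2],np.ones(len(k))];print("tilt",np.linalg.lstsq(A,k[:,2],rcond=None)[0])
b=P[(np.hypot(P[:,0]-.48,P[:,1]+.212)<.022)&(P[:,2]>.062)&(P[:,2]<.076)];print("bail",len(b),np.round(b.mean(0),4))
go((.4713,-.2076,.195),77.45)
E
```

```text
time_s: 20.4
position: [0.4708, -0.2097, 0.196]
tool_rot: [-0.0, 0.78, 0.626, -0.0]
ft_force: [0.4, -0.6, -1.4]
gripper_width: 0.0172
grasp_force: 58.8
1225 [ 0.4817 -0.2088  0.0367] ((0.48049166798591614, -0.21189551055431366), 0.020206598564982414)
tilt [-0.00046297 -0.00439234  0.03596808]
bail 328 [ 0.4801 -0.2092  0.0696]
delta [ 0.087 -0.     0.048] twist [-0.001 -0.001 -0.002] t 20.45 pos [ 0.4708 -0.2097  0.1962] yaw 77.44
```

View pics/w7.png

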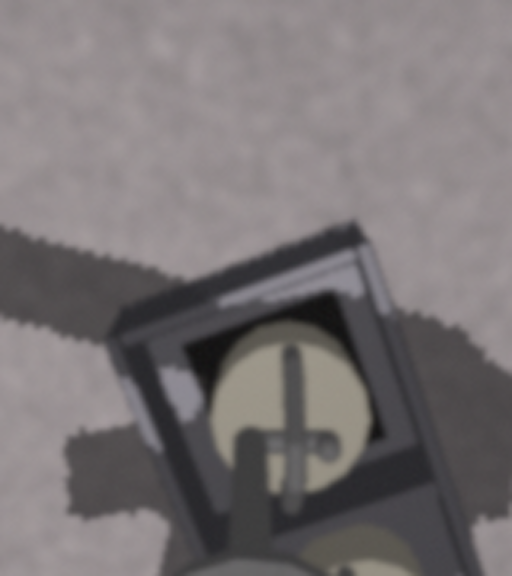

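The pot stands level on the pad: lid depth is 0.0367 flat, and in the crop the wire (292,430) sits centred in the gap. Dropping 3 mm, backing the hook out along its axis, then rising.

```bash
python3 -m handwheel '{"delta_pos":[[0,0,0.1],[0,0,0.14],[0,-0.15,0.14],[0,-0.3,0.14],[0,-0.5,0.14],[0,-0.7,0.14],[0,-0.9,0.14],[0,-1.1,0.14],[0,-1.3,0.14],[0,-1.5,0.14],[0,-1.5,0.14],[0,-1.5,-0.5],[0,-1.5,-1.5],[0,-1.5,-3],[0,-1.5,-4.5],[0,-1.5,-5.5],[0,-1.5,-6.2],[0,-1.5,-6.2],[0,-1.5,-6.2]],"twist":[[0,0,0],[0,0,0],[0,0,0],[0,0,0],[0,0,0],[0,0,0],[0,0,0],[0,0,0],[0,0,0],[0,0,0],[0,0,0],[0,0,0],[0,0,0],[0,0,0],[0,0,0],[0,0,0],[0,0,0],[0,0,0],[0,0,0]],"jaw":[1,1,1,1,1,1,1,1,1,1,1,1,1,1,1,1,1,1,1]}'
python3 - <<'E'
from h import *
S=manip.capture("side");P,uv=cloud(S,np.ones((420,560),bool))
k=P[(np.hypot(P[:,0]-.48,P[:,1]+.212)<.021)&(abs(P[:,2]-.037)<.004)];print(len(k),k.mean(0),cv2.minEnclosingCircle(k[:,:2].astype(np.float32)))
W=manip.capture("wrist");P,uv=cloud(W,np.ones((420,560),bool))
k=P[(np.hypot(P[:,0]-.48,P[:,1]+.212)<.024)&(abs(P[:,2]-.037)<.004)];print(len(k),k.mean(0) if len(k) else "")
a=np.radians(7.4);r=np.array([np.cos(a),np.sin(a),0])
go(np.array([.4573,.2969,.30])-.085*r,103.36)
E
```

```text
time_s: 22.35
position: [0.4343, -0.2016, 0.3505]
tool_rot: [-0.0, 0.78, 0.626, -0.0]
ft_force: [-0.6, 0.1, -1.2]
gripper_width: 0.0169
grasp_force: 58.9
195 [ 0.47715488 -0.21102716  0.03664559] ((0.479326456785202, -0.21081790328025818), 0.02045266330242157)
716 [ 0.4798885  -0.21100218  0.03671707]
delta [18.498 -6.617  2.016] twist [-0.022 -0.014 -4.319] t 22.45 pos [ 0.4341 -0.2015  0.3496] yaw 77.45
```

```bash
python3 -m handwheel '{"delta_pos":[[0.5,-0.2,0],[1.8,-0.65,0],[3.4,-1.2,0],[5,-1.8,0],[6.6,-2.4,0],[8.2,-2.95,0],[9.8,-3.5,0],[11.4,-4.1,0],[13,-4.65,0],[14.6,-5.2,0],[16.2,-5.8,0],[17.4,-6.2,0],[18.2,-6.5,0],[18.5,-6.62,0],[18.5,-6.62,0],[18.5,-6.62,0],[18.5,-6.62,0]],"twist":[[0,0,0],[0,0,-0.3],[0,0,-0.7],[0,0,-1.1],[0,0,-1.5],[0,0,-1.9],[0,0,-2.3],[0,0,-2.7],[0,0,-3.1],[0,0,-3.5],[0,0,-3.9],[0,0,-4.32],[0,0,-4.32],[0,0,-4.32],[0,0,-4.32],[0,0,-4.32],[0,0,-4.32]],"jaw":[1,1,1,1,1,1,1,1,1,1,1,1,1,1,1,1,1]}'
python3 - <<'E'
from h import *
W=manip.capture("wrist");P,uv=cloud(W,np.ones((420,560),bool))
print("rest",fit(P,.122,.134,(.46,.29),.07))
s=manip.read_state();M=R.from_quat(np.roll(s["tool_rot"],-1)).as_matrix();L=(P-s["position"])@M
k=L[(abs(L[:,0])<.01)&(abs(L[:,1])<.006)&(L[:,2]>.06)&(L[:,2]<.12)];print(len(k),k.mean(0))
a=np.radians(7.4);r=np.array([np.cos(a),np.sin(a),0]);h=np.array([.4573,.2969,.175])
go(h-.085*r,103.36);go(h,103.36)
E
```

```text
time_s: 24.15
position: [0.3734, 0.2849, 0.3515]
tool_rot: [0.0, 0.621, 0.784, 0.0]
ft_force: [-0.6, 0.2, -1.1]
gripper_width: 0.0175
grasp_force: 58.9
rest (2477, array([0.4706, 0.2981]), array([0.0664, 0.0446]), 7.2)
356 [3.01418849e-03 7.90317820e-05 9.06596301e-02]
delta [ 0.043 -0.012  7.059] twist [ 0.004 -0.001 -0.014] t 24.2 pos [0.3735 0.2849 0.3515] yaw 103.27
delta [-0.304  3.37   7.061] twist [ 0.004 -0.001 -0.014] t 24.2 pos [0.3735 0.2849 0.3515] yaw 103.27
```

```bash
python3 -m handwheel '{"delta_pos":[[0.04,-0.01,1],[0.04,-0.01,2.5],[0.04,-0.01,4],[0.04,-0.01,5.3],[0.04,-0.01,6.3],[0.04,-0.01,6.9],[0.04,-0.01,7.06],[0.04,-0.01,7.06],[0.04,-0.01,7.06]],"twist":[[0,0,0],[0,0,0],[0,0,0],[0,0,0],[0,0,0],[0,0,0],[0,0,0],[0,0,0],[0,0,0]],"jaw":[1,1,1,1,1,1,1,1,1]}'
python3 - <<'E'
from h import *
go((.459,.2971,.175),103.36)
E
```

```text
time_s: 25.1
position: [0.3734, 0.2868, 0.1761]
tool_rot: [0.0, 0.62, 0.784, 0.001]
ft_force: [-0.4, 0.0, -0.7]
gripper_width: 0.0178
grasp_force: 59.0
delta [-0.39   3.428  0.051] twist [ 0.019 -0.007 -0.004] t 25.1 pos [0.3734 0.2868 0.1761] yaw 103.34
```

```bash
python3 -m handwheel '{"delta_pos":[[-0.05,0.4,0.05],[-0.1,0.9,0.05],[-0.16,1.4,0.05],[-0.22,1.9,0.05],[-0.27,2.4,0.05],[-0.33,2.9,0.05],[-0.37,3.3,0.05],[-0.39,3.43,0.05],[-0.39,3.43,0.05],[-0.39,3.43,0.05]],"twist":[[0,0,0],[0,0,0],[0,0,0],[0,0,0],[0,0,0],[0,0,0],[0,0,0],[0,0,0],[0,0,0],[0,0,0]],"jaw":[1,1,1,1,1,1,1,1,1,1]}'
python3 - <<'E'
from h import *
go((.459,.2971,.164),103.36)
E
```

```text
time_s: 26.1
position: [0.4583, 0.2971, 0.1736]
tool_rot: [-0.0, 0.62, 0.785, -0.0]
ft_force: [0.4, 0.1, -1.6]
gripper_width: 0.0171
grasp_force: 58.9
delta [-0.006  0.028  0.384] twist [-0.001 -0.001  0.001] t 26.1 pos [0.4583 0.2971 0.1736] yaw 103.37
```

Lowering until the collar rests on the prongs (about TCP z 0.1635).

```bash
python3 -m handwheel '{"delta_pos":[[0,0,0.1],[0,0,0.2],[0,0,0.3],[0,0,0.36],[0,0,0.4],[0,0,0.42],[0,0,0.42],[0,0,0.42]],"twist":[[0,0,0],[0,0,0],[0,0,0],[0,0,0],[0,0,0],[0,0,0],[0,0,0],[0,0,0]],"jaw":[1,1,1,1,1,1,1,1]}'
```

```text
time_s: 26.9
position: [0.4584, 0.2971, 0.1637]
tool_rot: [-0.0, 0.62, 0.785, 0.0]
ft_force: [-4.0, -1.6, 5.6]
gripper_width: 0.0174
grasp_force: 59.7
```

```bash
python3 -m handwheel '{"delta_pos":[[0,0,-0.03],[0,0,-0.03],[0,0,-0.03],[0,0,-0.03],[0,0,-0.03],[0,0,-0.03],[0,0,-0.03],[0,0,-0.03],[0,0,-0.5],[0,0,-1.2],[0,0,-2.2],[0,0,-3.5],[0,0,-5],[0,0,-6],[0,0,-6],[0,0,-6]],"twist":[[0,0,0],[0,0,0],[0,0,0],[0,0,0],[0,0,0],[0,0,0],[0,0,0],[0,0,0],[0,0,0],[0,0,0],[0,0,0],[0,0,0],[0,0,0],[0,0,0],[0,0,0],[0,0,0]],"jaw":[0.6,0.4,0.2,0,-0.2,-0.4,-0.6,-0.6,-0.6,-0.6,-0.6,-0.6,-0.6,-0.6,-0.6,-0.6]}'
python3 - <<'E'
from h import *
W=manip.capture("wrist");P,uv=cloud(W,np.ones((420,560),bool))
print("rest",fit(P,.122,.1335,(.46,.29),.06))
print("handle",fit(P,.18,.2,(.46,.29),.04))
print("collar",fit(P,.1335,.139,(.46,.29),.03))
S=manip.capture("side")
a=S["frame"][...,::-1][130:210,160:220];b=S["frame"][...,::-1][280:370,285:390]
cv2.imwrite("pics/end.png",np.hstack([cv2.resize(a,(375,500),interpolation=3),cv2.resize(b,(425,500),interpolation=3)]))
E
```

```text
time_s: 28.5
position: [0.4585, 0.2971, 0.3138]
tool_rot: [0.0, 0.62, 0.785, 0.001]
ft_force: [-0.2, -0.0, -1.3]
gripper_width: 0.068
grasp_force: 0.0
rest (2191, array([0.4708, 0.2982]), array([0.0661, 0.0446]), 7.4)
handle (608, array([0.459 , 0.2975]), array([0.018, 0.018]), 12.7)
collar (680, array([0.4588, 0.2997]), array([0.0349, 0.0309]), 11.2)
```

View pics/end.png

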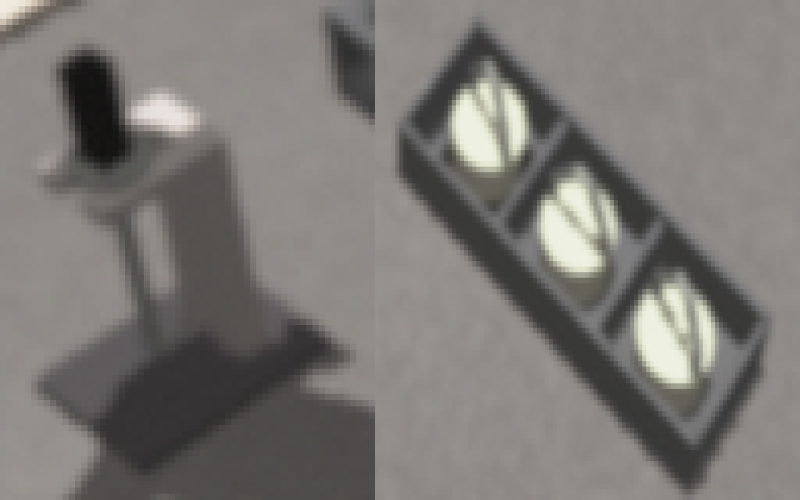

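The hook hangs upright on its rest (left, handle at (95,110)). The pot stands upright in the formerly empty cell at (488,115), beside the two other pots. Handing in.

```bash
python3 -c "
from cell import manip;print(manip.close_job())"
```

```text
the job is handed in; nothing more can be done
None
```

The pot now stands upright on the pad in the formerly empty cell, the hook hangs back on its rest, and I handed the job in at about 28.6 s of the 72 s allowed; no verdict was returned.

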